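Set the cutter's end stop to the middle notch and bring the cheese up to it

TASK

Set the portion cutter for medium pieces: push its end stop along the rail towards the wire until it clicks into the middle one of the three notches, and then push the block of cheese along the board, under the raised wire, until its end sits square against the stop. At the end the stop must still sit in the middle notch. Just push things along with the fingers: do not lift or tip the cheese, do not pull up the stop's knob, leave the wire bow raised and leave the bowl, jar and scraper where they stand.

Things in the scene. Friction and masses are not known exactly. Their poses are not given: they have to be found in the camera images.
- cutter: Portion cutter, fixed on the worktop; place and yaw vary. White board 240 mm (its x) by 420 mm (its y) on feet, its top 34 mm above the worktop. Origin: under the board's centre at worktop height; z up, x away from the robot at yaw 0. A slot across the board at y = 0 is where the wire comes down. Scale lines every 10 mm on the front edge.
- middle_notch (a point): Middle one of three V notches (17 mm wide, 5 mm deep, 30 mm apart along y) in the top of the back rail; point over its centre at rail-top height, axes as the cutter's. Steel rail 14 mm wide, 32 mm high above the board, along the cutter's y from -200 to +200 mm, its front face at x = +45 mm; in front of it the open lane. The stop's ball sits 22 mm behind (+y of) its face.
- stop (a joint): Slide of the end stop, m. 0 = outer end, face 150 mm from the wire; grows towards the wire (cutter's -y) to 0.135. Notches at 0.060, 0.090 (the middle one, face 60 mm from the wire) and 0.120. Starts between the outer end and the first notch (0.002 to 0.045). Slides with 1 to 3 N; a spring ball draws it into a notch from 4 mm either side, the push drops to nothing, then about 12 N push it out.
- stop_face (a point): Foot of the end stop's face (side towards the wire), mid-lane (cutter's x = +5 mm), at board height; axes as the cutter's. Steel plate: x -50 to +35, y 0 to +8, 3 to 55 mm above the board; its outer (+y) face is free to push at x -50 to +20. A steel saddle (x +29 to +60, y 0 to +44, up to 53 mm above the board) straddles the rail; black knob on it up to 66 mm above the board.
- plunger (a joint): Height of the spring plunger with the small black knob in the stop's saddle, m: about -0.001 while its ball rides on top of the rail, about -0.004 when dropped into a notch, positive when the knob is pulled up.
- bow (a joint): Angle of the wire bow, rad: 0 = raised (as it starts), grows as it swings down to 2.0. Steel bow 20 mm wide with a black handle, hinged at the cutter's x = +88 mm, y = 0, behind the rail; raised, it leans back from there (x +80 to +240 mm), up to 260 mm above the worktop, clear of the lane.
- cheese: Plain pale yellow block, 80 mm (its x) by 100 mm (its y) by 70 mm high, about 0.6 kg; it slides on the board with 2 to 6 N. Origin: centre of its underside; x and y within 5 degrees of the cutter's. It lies loose on the -y half of the board, in the lane, 0 to 15 mm from the rail.
- cheese_end (a point): Middle of the bottom edge of the cheese's +y end (50 mm from its origin), the end that goes against the stop; axes as the cheese's.
- bowl: Steel bowl, 116 mm across, 55 mm high, standing on the worktop beyond the cutter's +y end. Origin: centre of its underside. To be left alone.
- jar: Glass jar with a steel lid, 64 mm across, 100 mm high, standing behind the cutter. Origin: centre of its underside. To be left alone.
- scraper: Bench scraper lying flat on the worktop beyond the cutter's -y end: steel blade 85 x 150 mm with a wooden handle 20 mm thick along its 150 mm edge. Origin: near its middle, at worktop height. To be left alone.
There are look-alikes about, which are no part of the job. Of the things like the cheese, leave any that is green or turquoise; of the rest the smaller one is meant.

How it is judged:
By the outcome, as a careful person would: the job done as asked, in the order asked, and still so for the second after the job is handed in, with the robot touching nothing.
It also fails if it takes over 58 s, if anything falls off the work surface, if the arm or the gripper's body presses on something with over 40 N, if the wrist force passes 120 N, or if a joint passes its speed limit or range.

ROBOT

A 7-joint arm with a two-finger parallel gripper is mounted at the origin on the work surface. World frame = base frame: x ahead of the robot, y to its left, z up, the work surface at z = 0. Lengths are in m, angles in rad, forces in N, time in s.
With the tool pointing down it reaches from about 0.4 to 0.85 m from the base axis. Payload 4.5 kg.
Tool frame: the origin (TCP) lies at the very end of the fingers, on their centre line; the grasp point (between the pads) lies 19 mm behind it (r.pinch_z is the distance from the TCP to the grasp point, in m); x points along the fingers, y is the direction in which the jaws open and shut, and the axes are right-handed (so a half turn about x gives the same grasp; the last joint's range is limited). The gripper opens to 88 mm and grips with 3 to 60 N. Pads are 18 mm wide; open, the fingers measure 123 mm over their backs; the gripper's body (75 mm by 187 mm) begins 45 mm behind the grasp point.
Start: joints at [1.158, 0.689, -0.195, 1.565, 0.157, 0.902, -0.215], TCP at [0.27, -0.564, 0.239] pointing down, gripper open.
Joint ranges: [-3.01, 3.01], [-0.46, 2.08], [-1.47, 1.51], [0.13, 2.56], [-1, 4.14], [0.04, 2.09], [-2.66, 2.66]. Speed limits (rad/s): [2.57, 2.57, 3.14, 3.14, 3.14, 3.14, 3.14].

INTERFACE

Orientations are given as a unit quaternion [x, y, z, w].
In Python, from plant import telemetry, cams, job, r gives the robot as it stands.
- The arm moves only by the tool send_rows, never from a script. Its argument "commands" is one flat list of numbers, 7 for each row, row after row: the shift along the world's x, y, z as a fraction of full scale, then the turn, a rotation vector about the world's x, y, z as a fraction of full scale, then the closure, from 0 (fully open) to 1 (shut). In form: [dx, dy, dz, wx, wy, wz, claw, dx, dy, dz, wx, wy, wz, claw, ...]. A call has 1 to 12 rows; each row shifts and turns the pose as measured when the row begins; what a row does not reach is not made up. Full scale, the value 1, is 250 mm for a shift and 90 degrees for a turn. A row lasts 1/10 s, in which the tool goes at most 50 mm and 8.59 degrees, less where a joint would pass 70% of its speed; a pose out of reach is approached as far as the arm can. A call with a number of a shift or a turn outside -1 to 1 is refused whole. A call with a gripper value outside its range is refused whole. The fingers move at their own pace and stop on an object; "newtons" is the grip in N (left out, the last holds). Time passes only in rows, so rows that do not move let the fingers close. It gives the time, the measured TCP pose, the force and the opening at its end, in the units of the state.
- telemetry.get_state(): the state, without advancing time (a new reading comes with each control period).
- cams.snapshot(name): name is "scene" or "top"; returns a dict with "image" (400x640x3 uint8, blue, green, red), "intrinsics" (3x3 intrinsics, pixels), "k1" (the pictures are not rectified: a ray, as slopes to the right and down, at radius r is drawn at 1 + k1 r^2 times it, then the intrinsics apply), "world_to_cam" (4x4, takes a point from world to camera coordinates). Camera axes: x right, y down, z forward; pixel columns grow to the right and rows downward; lengths in m; the calibration is good to about 2 mm. A picture is of the moment at which its call begins. There is no depth.
- job.finish_job(): hands the job in, once; it reports no verdict.
The state is a dict: "clock": time; "q": joint angles; "qd": joint speeds; "joint_torque": joint torques, N m; "tool_pos": TCP position; "eef_rot": TCP orientation; "contact_force": force on the tool from outside, world axes, zero at the start; "moment": the same for the moment, N m; "opening": opening from 0.0 (shut) to 1.0 (fully open).
Only numpy, scipy, OpenCV 4.12 (cv2) and the standard library are available. Lean on these libraries where they do the work, as an engineer would, in place of code of your own. Each camera call takes 0.05 s, during which the arm holds its last target.

## Working session

There is one attempt and no reset: what is moved stays moved. The work goes in short steps, Python scripts to look and compute and a tool call to move; the robot and the scene stay as the last step left them, time stands still between calls to the robot, and variables do not carry over. Pictures are saved under pics/ and viewed, and the job is handed in when it is done.

Besides the shell and the picture viewer there is one more tool, called after "Request:" by a JSON object that holds its "method" and its "body". send_rows: Moves the arm, as the interface text tells. Its arguments: {"type":"object","properties":{"commands":{"type":"array"},"newtons":{"type":"number"}},"required":["commands"]}

```bash
ls; mkdir -p pics; python3 - <<'E'
from plant import telemetry, cams, job, r
import cv2,numpy as np
s=telemetry.get_state();print(s)
for n in("scene","top"):
    d=cams.snapshot(n);cv2.imwrite(f"pics/{n}0.png",d["image"]);print(d["intrinsics"],d["k1"],d["world_to_cam"])
E
```

```text
pics
{'clock': 0.0, 'q': array([ 1.15781013,  0.68998003, -0.19451566,  1.56634803,  0.15730098,
        0.90248967, -0.21508709]), 'qd': array([-2.69870519e-03,  3.77361713e-04, -5.78684287e-05, -6.34957801e-04,
       -4.72992576e-04,  6.52961832e-04, -1.35018573e-03]), 'joint_torque': array([-2.20872180e-04, -5.27551746e+01, -1.26656268e+00, -1.53425735e+01,
       -5.25402557e-02,  6.64131498e-03,  1.62667666e-04]), 'tool_pos': array([ 0.26972565, -0.56310002,  0.23791147]), 'eef_rot': array([-0.68933922, -0.15730653,  0.68971686, -0.15606651]), 'contact_force': array([ 0.51074833, -0.10126948,  0.33087684]), 'moment': array([-0.0138687 ,  0.00447788, -0.05296265]), 'opening': 1.0036284811728509}
[[419.09649545   0.         325.48772407]
 [  0.         419.09649545 200.33600887]
 [  0.           0.           1.        ]] 0.026249771547222724 [[-0.24739852  0.9688571  -0.01048278  0.10628715]
 [ 0.50817828  0.12053697 -0.85277528 -0.19904099]
 [-0.82495382 -0.21630247 -0.52217281  1.56309134]
 [ 0.          0.          0.          1.        ]]
[[473.03640208   0.         315.10102065]
 [  0.         473.03640208 206.11634718]
 [  0.           0.           1.        ]] -0.14143960012775833 [[ 0.00139601 -0.99988942  0.01480538  0.01824534]
 [-0.99829105 -0.00225842 -0.05839417  0.52316546]
 [ 0.05842115 -0.01469856 -0.99818381  1.25763042]
 [ 0.          0.          0.          1.        ]]
```

View pics/scene0.png

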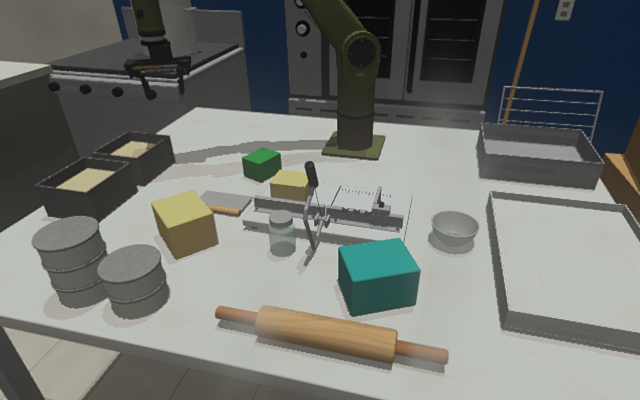

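View pics/top0.png

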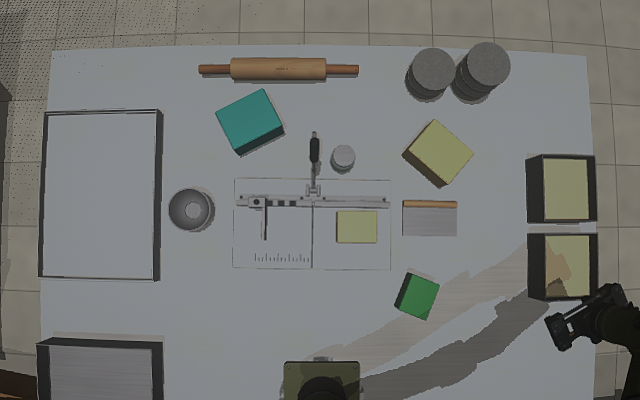

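Candidates for the cheese, by top-view pixel: the small pale yellow block on the board (356,226), a larger yellow block (438,153), a green one (417,296), a turquoise one (250,121), and yellow contents in two trays (566,190 and 566,262). I choose the one at (356,226): it is the smaller yellow block and it lies in the lane. I'll check that with a close crop.

```bash
python3 - <<'E'
import cv2
a=cv2.imread("pics/top0.png")
cv2.imwrite("pics/crop0.png",cv2.resize(a[170:280,225:400],None,fx=4.5,fy=4.5,interpolation=cv2.INTER_CUBIC))
E
```

```text
(no output)
```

View pics/crop0.png

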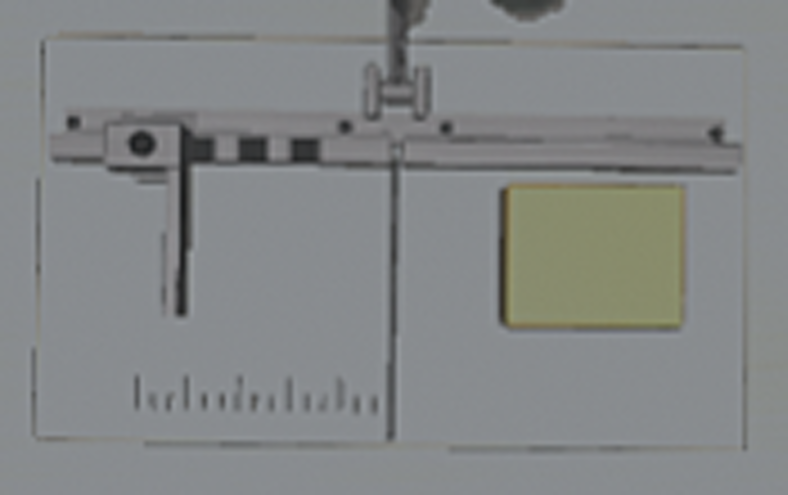

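```bash
cat > h.py <<'E'
import numpy as np,cv2
def ray(d,px,z):
    K=d["intrinsics"];T=d["world_to_cam"]
    u=cv2.undistortPoints(np.array([[px]],float),K,np.array([d["k1"],0,0,0,0.]))[0,0]
    R=T[:3,:3];c=-R.T@T[:3,3];v=R.T@np.array([u[0],u[1],1]);return c+v*(z-c[2])/v[2]
def proj(d,P):
    P=np.asarray(P,float).reshape(-1,3);T=d["world_to_cam"]
    rv=cv2.Rodrigues(T[:3,:3])[0]
    return cv2.projectPoints(P,rv,T[:3,3],d["intrinsics"],np.array([d["k1"],0,0,0,0.]))[0][:,0]
E
python3 - <<'E'
from plant import cams
from h import *
d=cams.snapshot("top")
def w(c,z):return ray(d,[(c[0]+.5)/4.5-.5+225,(c[1]+.5)/4.5-.5+170],z)
C=[w(c,.034) for c in[(44,37),(745,47),(745,448),(34,437)]]
for c in C:print(c.round(4))
print("ctr",np.mean(C,0))
for a,b in((1,0),(2,3)):
    v=C[b]-C[a];print("yaw",np.degrees(np.arctan2(-v[0],v[1])),np.linalg.norm(v))
print("slot",w((397,165),.034),w((391,440),.034))
for c in[(506,185),(684,185),(683,326),(506,326)]:print("ch",w(c,.104).round(4))
for n,c,z in(("face",(187,310),.089),("back",(167,310),.089),("sad",(107,124),.087),("sad2",(182,124),.087),("rail",(52,135),.066),("rail",(740,145),.066),("notch",(253,149),.066)):print(n,w(c,z).round(4))
E
```

```text
[0.5971 0.2348 0.034 ]
[ 0.5924 -0.1814  0.034 ]
[ 0.3549 -0.1799  0.034 ]
[0.3611 0.2384 0.034 ]
ctr [0.47637602 0.02797622 0.034     ]
yaw -0.6490428702613916 0.416148837336767
yaw -0.8488857702105717 0.4183298903225986
slot [0.52158598 0.02549023 0.034     ] [0.3601681  0.02874982 0.034     ]
ch [ 0.5065 -0.0345  0.104 ]
ch [ 0.5067 -0.134   0.104 ]
ch [ 0.4281 -0.1331  0.104 ]
ch [ 0.4282 -0.0344  0.104 ]
face [0.4366 0.1438 0.089 ]
back [0.4366 0.155  0.089 ]
sad [0.5413 0.19   0.087 ]
sad2 [0.5414 0.1475 0.087 ]
rail [0.5366 0.2244 0.066 ]
rail [ 0.5317 -0.1723  0.066 ]
notch [0.5287 0.1085 0.066 ]
```

```bash
python3 - <<'E'
from plant import telemetry,r
import numpy as np
from scipy.spatial.transform import Rotation as R
s=telemetry.get_state();M=R.from_quat(s["eef_rot"]);print(M.as_matrix().round(3))
yaw=np.radians(-.75)
for sg in(1,-1):
    ty=sg*np.array([np.cos(yaw),np.sin(yaw),0]);tx=np.array([0,0,-1.]);G=np.c_[tx,ty,np.cross(tx,ty)]
    rv=(R.from_matrix(G)*M.inv()).as_rotvec(); print(sg,np.degrees(rv),rv/(np.pi/2))
# push point start
c=np.array([.4765,.0277]);ex=np.array([np.cos(yaw),np.sin(yaw)]);ey=np.array([-np.sin(yaw),np.cos(yaw)])
for n,x,y in(("above",-.005,.160),("end",-.005,.077)):print(n,c+x*ex+y*ey)
E
```

```text
[[-0.001  0.432 -0.902]
 [ 0.001 -0.902 -0.432]
 [-1.    -0.001  0.   ]]
1 [-4.03728572e-02 -7.23159214e-02  6.36455990e+01] [-4.48587302e-04 -8.03510238e-04  7.07173322e-01]
-1 [-8.20435079e-02  4.58036179e-02 -1.16354369e+02] [-9.11594533e-04  5.08929088e-04 -1.29282633e+00]
above [0.47359476 0.18775174]
end [0.47250833 0.10475885]
```

Request:
{"method": "send_rows", "body": {"commands": [0.05, 0.16, 0, 0, 0, 0.09, 1, 0.05, 0.16, 0, 0, 0, 0.09, 1, 0.05, 0.16, 0, 0, 0, 0.09, 1, 0.05, 0.16, 0, 0, 0, 0.09, 1, 0.05, 0.16, 0, 0, 0, 0.09, 1, 0.05, 0.16, 0, 0, 0, 0.09, 1, 0.05, 0.16, 0, 0, 0, 0.09, 1, 0.05, 0.16, 0, 0, 0, 0.08, 1, 0.05, 0.16, 0, 0, 0, 0, 1, 0.05, 0.16, 0, 0, 0, 0, 1, 0.05, 0.16, 0, 0, 0, 0, 1, 0, 0, 0, 0, 0, 0, 1], "newtons": 20}}

```text
clock: 1.35
tool_pos: [0.4074, -0.1074, 0.237]
eef_rot: [0.492, 0.507, -0.49, 0.51]
contact_force: [0.5, 0.2, 0.6]
opening: 0.003
```

```bash
cat > st.py <<'E'
from plant import telemetry
import numpy as np
from scipy.spatial.transform import Rotation as R
s=telemetry.get_state();M=R.from_quat(s["eef_rot"]).as_matrix()
p=s["tool_pos"];yaw=np.radians(-.75);d=p[:2]-[.4765,.0277]
print("t",s["clock"],"p",p.round(4),"cut x,y",round(d[0]*np.cos(yaw)+d[1]*np.sin(yaw),4),round(-d[0]*np.sin(yaw)+d[1]*np.cos(yaw),4),"F",s["contact_force"].round(2),"open",round(s["opening"],3))
ty=np.array([np.cos(yaw),np.sin(yaw),0]);tx=np.array([0,0,-1.]);G=np.c_[tx,ty,np.cross(tx,ty)]
print("turn left (frac)",((R.from_matrix(G)*R.from_matrix(M).inv()).as_rotvec()/(np.pi/2)).round(4),"q",s["q"].round(2))
E
python3 st.py
```

```text
t 1.35 p [ 0.4074 -0.1074  0.237 ] cut x,y -0.0674 -0.136 F [0.46 0.19 0.63] open 0.003
turn left (frac) [ 0.0005  0.0032 -0.0305] q [ 0.49  0.47 -0.5   2.14  0.39  0.61 -0.25]
```

Request:
{"method": "send_rows", "body": {"commands": [0, 0.16, 0, 0, 0, -0.03, 1, 0, 0.16, 0, 0, 0, 0, 1, 0, 0.16, 0, 0, 0, 0, 1, 0.05, 0.16, 0, 0, 0, 0, 1, 0.05, 0.16, 0, 0, 0, 0, 1, 0.06, 0.16, 0, 0, 0, 0, 1, 0.06, 0.16, 0, 0, 0, 0, 1, 0.06, 0.16, 0, 0, 0, 0, 1, 0, 0, -0.1, 0, 0, 0, 1, 0, 0, -0.1, 0, 0, 0, 1, 0, 0, -0.1, 0, 0, 0, 1, 0, 0, 0, 0, 0, 0, 1]}}

```text
clock: 2.55
tool_pos: [0.4799, 0.2206, 0.1588]
eef_rot: [0.507, 0.492, -0.505, 0.496]
contact_force: [-0.8, -0.8, -0.1]
opening: 0.003
```

```bash
python3 st.py
```

```text
t 2.55 p [0.4799 0.2206 0.1588] cut x,y 0.0009 0.1929 F [-0.75 -0.76 -0.11] open 0.003
turn left (frac) [0.0015 0.0035 0.007 ] q [-0.3   0.7  -0.36  1.93  0.43  0.58 -0.97]
```

Request:
{"method": "send_rows", "body": {"commands": [-0.01, -0.08, 0, 0.0015, 0.0035, 0.007, 1, -0.01, -0.08, 0, 0, 0, 0, 1, 0, 0, -0.1, 0, 0, 0, 1, 0, 0, -0.1, 0, 0, 0, 1, 0, 0, -0.1, 0, 0, 0, 1, 0, 0, -0.1, 0, 0, 0, 1, 0, 0, 0, 0, 0, 0, 1]}}

```text
clock: 3.25
tool_pos: [0.481, 0.1761, 0.0625]
eef_rot: [0.508, 0.493, -0.502, 0.497]
contact_force: [0.5, -1.1, -0.2]
opening: 0.006
```

```bash
python3 st.py; python3 - <<'E'
from plant import cams
import cv2
a=cams.snapshot("scene")["image"]
cv2.imwrite("pics/s1.png",cv2.resize(a[120:280,200:460],None,fx=3,fy=3,interpolation=cv2.INTER_CUBIC))
E
```

```text
t 3.25 p [0.481  0.1761 0.0625] cut x,y 0.0025 0.1484 F [ 0.46 -1.14 -0.17] open 0.006
turn left (frac) [-0.0011  0.0066  0.0039] q [-0.31  0.84 -0.21  2.04  0.57  0.3  -1.02]
```

View pics/s1.png

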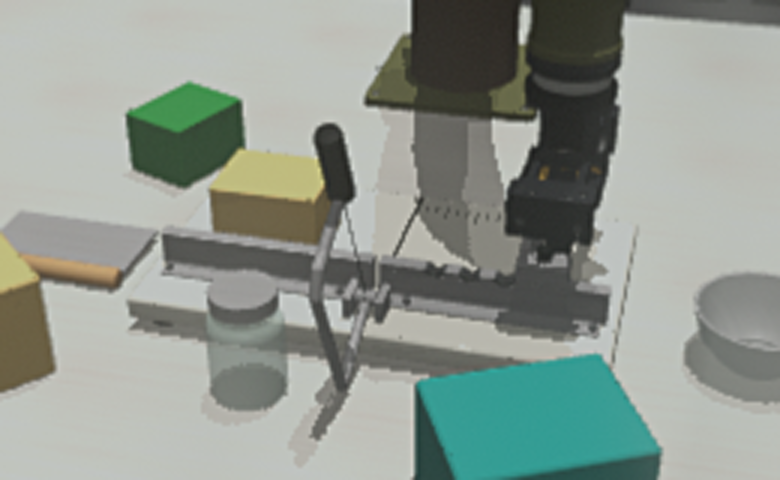

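Request:
{"method": "send_rows", "body": {"commands": [-0.02, 0, -0.03, -0.001, 0.006, 0.004, 1, -0.004, -0.016, -0.01, 0, 0, 0, 1, 0, -0.016, 0, 0, 0, 0, 1, 0, -0.016, 0, 0, 0, 0, 1, 0, 0, 0, 0, 0, 0, 1]}}

```text
clock: 3.8
tool_pos: [0.4782, 0.1649, 0.0578]
eef_rot: [0.507, 0.496, -0.5, 0.497]
contact_force: [-0.6, 0.9, -0.4]
opening: 0.006
```

```bash
python3 st.py
```

```text
t 3.8 p [0.4782 0.1649 0.0578] cut x,y -0.0001 0.1372 F [-0.55  0.94 -0.39] open 0.006
turn left (frac) [-0.0036  0.0058  0.0002] q [-0.3   0.85 -0.2   2.06  0.58  0.28 -1.01]
```

Request:
{"method": "send_rows", "body": {"commands": [-0.004, -0.02, 0, 0, 0, 0, 1, -0.004, -0.02, 0, 0, 0, 0, 1, 0, -0.02, 0, 0, 0, 0, 1, 0, -0.02, 0, 0, 0, 0, 1, 0, -0.02, 0, 0, 0, 0, 1]}}

```text
clock: 4.3
tool_pos: [0.4781, 0.1508, 0.0586]
eef_rot: [0.512, 0.501, -0.491, 0.496]
contact_force: [-0.5, 4.9, -3.1]
opening: 0.007
```

```bash
python3 st.py
```

```text
t 4.3 p [0.4781 0.1508 0.0586] cut x,y -0.0 0.1231 F [-0.53  4.92 -3.11] open 0.007
turn left (frac) [-0.0166  0.0103 -0.0053] q [-0.26  0.84 -0.2   2.08  0.6   0.24 -0.99]
```

Request:
{"method": "send_rows", "body": {"commands": [0, -0.02, -0.006, -0.015, 0.01, -0.005, 1, 0, -0.02, 0, -0.005, 0, 0, 1, 0, -0.02, 0, -0.005, 0, 0, 1, 0, -0.02, 0, -0.005, 0, 0, 1]}}

```text
clock: 4.7
tool_pos: [0.4782, 0.1344, 0.0576]
eef_rot: [-0.5, -0.494, 0.505, -0.502]
contact_force: [-3.1, 8.9, -2.8]
opening: 0.007
```

```bash
python3 st.py
```

```text
t 4.7 p [0.4782 0.1344 0.0576] cut x,y 0.0003 0.1068 F [-3.12  8.85 -2.82] open 0.007
turn left (frac) [ 0.0087  0.0017 -0.0025] q [-0.26  0.85 -0.19  2.08  0.61  0.28 -0.98]
```

Request:
{"method": "send_rows", "body": {"commands": [0, -0.016, 0, 0.005, 0, 0, 1, 0, -0.016, 0, 0, 0, 0, 1]}}

```text
clock: 4.9
tool_pos: [0.4782, 0.1341, 0.0579]
eef_rot: [0.504, 0.5, -0.497, 0.499]
contact_force: [-2.0, 10.1, -4.5]
opening: 0.008
```

```bash
python3 st.py
```

```text
t 4.9 p [0.4782 0.1341 0.0579] cut x,y 0.0003 0.1064 F [-1.96 10.07 -4.55] open 0.008
turn left (frac) [-0.0048  0.0038 -0.0064] q [-0.24  0.85 -0.2   2.08  0.61  0.26 -0.97]
```

Request:
{"method": "send_rows", "body": {"commands": [0, -0.024, 0, -0.005, 0.003, -0.005, 1, 0, -0.024, 0, 0, 0, 0, 1]}}

```text
clock: 5.1
tool_pos: [0.4782, 0.1337, 0.058]
eef_rot: [0.506, 0.503, -0.495, 0.496]
contact_force: [-2.1, 12.6, -3.5]
opening: 0.004
```

```bash
python3 st.py
```

```text
t 5.1 p [0.4782 0.1337 0.058 ] cut x,y 0.0003 0.1061 F [-2.1  12.57 -3.47] open 0.004
turn left (frac) [-0.0119  0.0032 -0.0072] q [-0.22  0.85 -0.22  2.09  0.61  0.25 -0.96]
```

Request:
{"method": "send_rows", "body": {"commands": [0, -0.03, 0, -0.01, 0.003, -0.006, 1, 0, -0.03, 0, -0.005, 0, 0, 1]}}

```text
clock: 5.3
tool_pos: [0.4781, 0.1291, 0.058]
eef_rot: [0.504, 0.501, -0.497, 0.497]
contact_force: [-1.7, 10.3, -2.8]
opening: 0.007
```

```bash
python3 st.py
```

```text
t 5.3 p [0.4781 0.1291 0.058 ] cut x,y 0.0003 0.1014 F [-1.71 10.28 -2.79] open 0.007
turn left (frac) [-0.0076  0.0021 -0.0065] q [-0.22  0.85 -0.21  2.09  0.61  0.26 -0.96]
```

Request:
{"method": "send_rows", "body": {"commands": [0, -0.02, 0, -0.007, 0.002, -0.006, 1, 0, -0.016, 0, 0, 0, 0, 1, 0, -0.016, 0, 0, 0, 0, 1]}}

```text
clock: 5.6
tool_pos: [0.478, 0.1228, 0.058]
eef_rot: [0.505, 0.501, -0.498, 0.496]
contact_force: [0.1, 3.7, -1.8]
opening: 0.005
```

```bash
python3 st.py
```

```text
t 5.6 p [0.478  0.1228 0.058 ] cut x,y 0.0003 0.0951 F [ 0.12  3.71 -1.76] open 0.005
turn left (frac) [-0.0074  0.0017 -0.0048] q [-0.21  0.85 -0.21  2.09  0.62  0.26 -0.96]
```

Request:
{"method": "send_rows", "body": {"commands": [0, -0.016, 0, -0.007, 0.002, -0.004, 1, 0, -0.016, 0, 0, 0, 0, 1, 0, -0.016, 0, 0, 0, 0, 1, 0, -0.016, 0, 0, 0, 0, 1]}}

```text
clock: 6.0
tool_pos: [0.4778, 0.1086, 0.0581]
eef_rot: [0.503, 0.499, -0.501, 0.497]
contact_force: [0.3, -0.1, -1.0]
opening: 0.007
```

```bash
python3 st.py
```

```text
t 6.0 p [0.4778 0.1086 0.0581] cut x,y 0.0002 0.0809 F [ 0.3 -0.1 -1. ] open 0.007
turn left (frac) [-0.0027  0.0002 -0.0024] q [-0.19  0.84 -0.21  2.1   0.63  0.26 -0.95]
```

Request:
{"method": "send_rows", "body": {"commands": [0, -0.01, 0, 0, 0, 0, 1, 0, -0.008, 0, 0, 0, 0, 1]}}

```text
clock: 6.2
tool_pos: [0.4776, 0.1046, 0.0582]
eef_rot: [0.504, 0.499, -0.501, 0.496]
contact_force: [-2.6, 11.7, -3.7]
opening: 0.009
```

```bash
python3 st.py
```

```text
t 6.2 p [0.4776 0.1046 0.0582] cut x,y 0.0001 0.0769 F [-2.63 11.66 -3.72] open 0.009
turn left (frac) [-0.0041  0.0006 -0.0022] q [-0.18  0.84 -0.21  2.1   0.63  0.25 -0.94]
```

Contact is back at cutter y = 0.0769 with 11.7 N, 30 mm past where it sat in the first notch, so the stop is in the middle notch. I'll back off, lift and look.

Request:
{"method": "send_rows", "body": {"commands": [0, 0.05, 0, 0, 0, 0, 1, 0, 0.08, 0, 0, 0, 0, 1, 0, 0, 0.15, 0, 0, 0, 1, 0, 0, 0.18, 0, 0, 0, 1, 0, 0, 0.18, 0, 0, 0, 1, -0.15, 0.05, 0.18, 0, 0, 0, 1, -0.15, 0, 0, 0, 0, 0, 1]}}

```text
clock: 6.9
tool_pos: [0.4106, 0.1437, 0.2266]
eef_rot: [-0.504, -0.494, 0.507, -0.496]
contact_force: [-0.4, 0.4, -1.2]
opening: 0.007
```

```bash
python3 st.py;python3 - <<'E'
from plant import cams
import cv2
a=cams.snapshot("scene")["image"]
cv2.imwrite("pics/s2.png",cv2.resize(a[150:280,230:430],None,fx=4,fy=4,interpolation=cv2.INTER_CUBIC))
a=cams.snapshot("top")["image"]
cv2.imwrite("pics/t2.png",cv2.resize(a[170:280,225:400],None,fx=4.5,fy=4.5,interpolation=cv2.INTER_CUBIC))
E
```

```text
t 6.9 p [0.4106 0.1437 0.2266] cut x,y -0.0674 0.1151 F [-0.4   0.38 -1.21] open 0.007
turn left (frac) [ 0.003  -0.001   0.0049] q [-0.13  0.5  -0.47  2.11  0.4   0.62 -0.9 ]
```

View pics/s2.png

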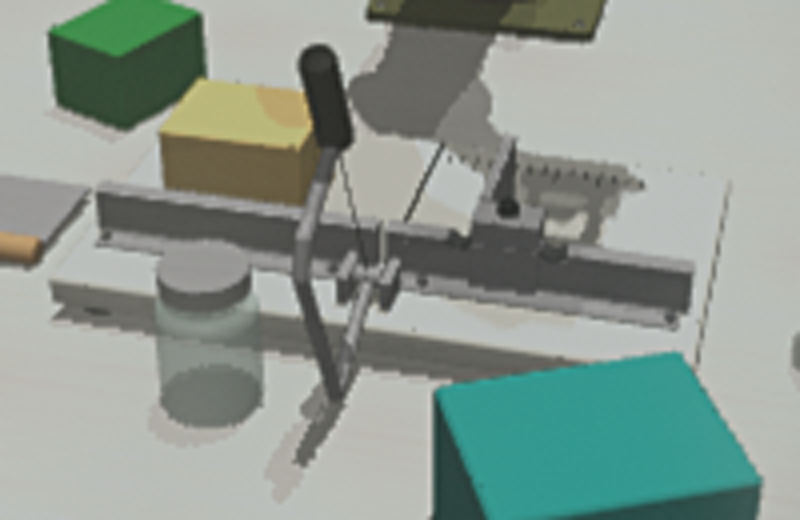

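View pics/t2.png

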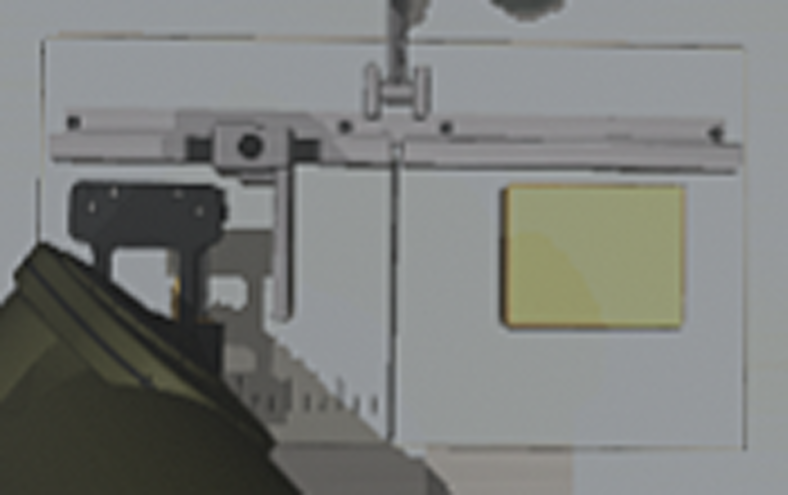

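The knob (top crop 251,147) sits over the middle notch, with one notch visible on either side. The cheese hasn't moved. Next I move round to behind the cheese.

Request:
{"method": "send_rows", "body": {"commands": [0, -0.16, 0, 0, 0, 0, 0.65, 0, -0.16, 0, 0, 0, 0, 0.65, 0, -0.16, 0, 0, 0, 0, 0.65, 0, -0.16, 0, 0, 0, 0, 0.65, 0, -0.16, 0, 0, 0, 0, 0.65, 0.06, -0.16, 0, 0, 0, 0, 0.65, 0.06, -0.16, 0, 0, 0, 0, 0.65, 0.06, -0.12, 0, 0, 0, 0, 0.65, 0, 0, 0, 0, 0, 0, 0.65]}}

```text
clock: 7.9
tool_pos: [0.4463, -0.1888, 0.2227]
eef_rot: [-0.494, -0.494, 0.516, -0.495]
contact_force: [0.3, 1.0, 0.2]
opening: 0.349
```

```bash
python3 st.py
```

```text
t 7.9 p [ 0.4463 -0.1888  0.2227] cut x,y -0.0273 -0.2169 F [0.27 1.04 0.22] open 0.349
turn left (frac) [ 0.0145 -0.0135  0.0055] q [ 0.6   0.57 -0.5   1.98  0.45  0.72 -0.2 ]
```

Request:
{"method": "send_rows", "body": {"commands": [0.07, 0.06, 0, 0.0145, -0.0135, 0.0055, 0.65, 0, 0.03, -0.12, 0, 0, 0, 0.65, 0, 0, -0.15, 0, 0, 0, 0.65, 0, 0, -0.15, 0, 0, 0, 0.65, 0, 0, -0.12, 0, 0, 0, 0.65, 0, 0, -0.05, 0, 0, 0, 0.65, 0, 0, 0, 0, 0, 0, 0.65]}}

```text
clock: 8.6
tool_pos: [0.4708, -0.1532, 0.0702]
eef_rot: [0.505, 0.5, -0.496, 0.499]
contact_force: [0.4, 0.8, 0.7]
opening: 0.35
```

```bash
python3 st.py
```

```text
t 8.6 p [ 0.4708 -0.1532  0.0702] cut x,y -0.0034 -0.181 F [0.38 0.8  0.75] open 0.35
turn left (frac) [-0.0065  0.0052 -0.0064] q [ 0.4   0.83 -0.27  2.08  0.66  0.31 -0.43]
```

Request:
{"method": "send_rows", "body": {"commands": [-0.04, -0.04, 0, -0.0065, 0.005, -0.006, 0.65, 0, 0, -0.06, 0, 0, 0, 0.65, 0, 0, -0.05, 0, 0, 0, 0.65, 0, 0, 0, 0, 0, 0, 0.65]}}

```text
clock: 9.0
tool_pos: [0.4618, -0.1615, 0.0451]
eef_rot: [0.503, 0.496, -0.502, 0.499]
contact_force: [-0.3, 0.0, 0.4]
opening: 0.349
```

```bash
python3 st.py;python3 - <<'E'
from plant import cams
import cv2
a=cams.snapshot("scene")["image"]
cv2.imwrite("pics/s3.png",cv2.resize(a[120:280,200:430],None,fx=3.4,fy=3.4,interpolation=cv2.INTER_CUBIC))
E
```

```text
t 9.0 p [ 0.4618 -0.1615  0.0451] cut x,y -0.0122 -0.1894 F [-0.26  0.05  0.43] open 0.349
turn left (frac) [ 0.0004  0.0024 -0.0019] q [ 0.36  0.87 -0.19  2.11  0.7   0.23 -0.46]
```

View pics/s3.png

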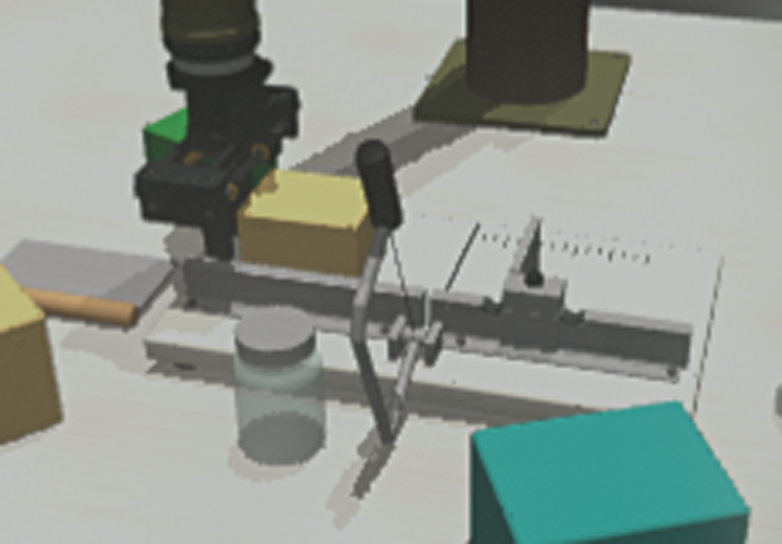

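Request:
{"method": "send_rows", "body": {"commands": [0, 0.01, 0.028, 0, 0.002, 0, 0.65, 0, 0.03, 0, 0, 0, 0, 0.65, 0, 0.03, 0, 0, 0, 0, 0.65, 0, 0.03, 0, 0, 0, 0, 0.65, 0, 0.03, 0, 0, 0, 0, 0.65]}}

```text
clock: 9.55
tool_pos: [0.463, -0.1295, 0.0567]
eef_rot: [0.504, 0.494, -0.503, 0.499]
contact_force: [-0.2, -2.2, -1.7]
opening: 0.351
```

```bash
python3 st.py
```

```text
t 9.55 p [ 0.463  -0.1295  0.0567] cut x,y -0.0115 -0.1574 F [-0.25 -2.17 -1.71] open 0.351
turn left (frac) [0.0025 0.0036 0.001 ] q [ 0.29  0.84 -0.18  2.13  0.68  0.22 -0.52]
```

Request:
{"method": "send_rows", "body": {"commands": [0, 0.03, -0.006, 0.0025, 0.003, 0.001, 0.65, 0, 0.03, -0.004, 0, 0, 0, 0.65, 0, 0.03, -0.004, 0, 0, 0, 0.65, 0, 0.03, 0, 0, 0, 0, 0.65, 0, 0.03, 0, 0, 0, 0, 0.65]}}

```text
clock: 10.05
tool_pos: [0.4629, -0.0955, 0.0541]
eef_rot: [-0.502, -0.493, 0.507, -0.498]
contact_force: [-0.5, -3.2, 0.3]
opening: 0.349
```

```bash
python3 st.py
```

```text
t 10.05 p [ 0.4629 -0.0955  0.0541] cut x,y -0.012 -0.1233 F [-0.49 -3.22  0.3 ] open 0.349
turn left (frac) [ 0.0064 -0.0004  0.0039] q [ 0.19  0.84 -0.14  2.15  0.66  0.19 -0.58]
```

Request:
{"method": "send_rows", "body": {"commands": [0.001, 0.03, -0.002, 0.006, 0, 0.004, 0.65, 0, 0.03, 0, 0, 0, 0, 0.65, 0, 0.03, 0, 0, 0, 0, 0.65, 0, 0.03, 0, 0, 0, 0, 0.65, 0, 0.03, 0, 0, 0, 0, 0.65, 0, 0.03, 0, 0, 0, 0, 0.65]}}

```text
clock: 10.65
tool_pos: [0.4628, -0.0484, 0.0538]
eef_rot: [-0.502, -0.496, 0.505, -0.497]
contact_force: [-0.9, -3.4, 2.1]
opening: 0.351
```

```bash
python3 st.py;python3 - <<'E'
from plant import cams
import cv2
a=cams.snapshot("scene")["image"]
cv2.imwrite("pics/s4.png",cv2.resize(a[120:280,200:430],None,fx=3.4,fy=3.4,interpolation=cv2.INTER_CUBIC))
E
```

```text
t 10.65 p [ 0.4628 -0.0484  0.0538] cut x,y -0.0127 -0.0763 F [-0.94 -3.41  2.09] open 0.351
turn left (frac) [ 0.0017 -0.0011  0.0006] q [ 0.08  0.84 -0.13  2.17  0.63  0.17 -0.64]
```

View pics/s4.png

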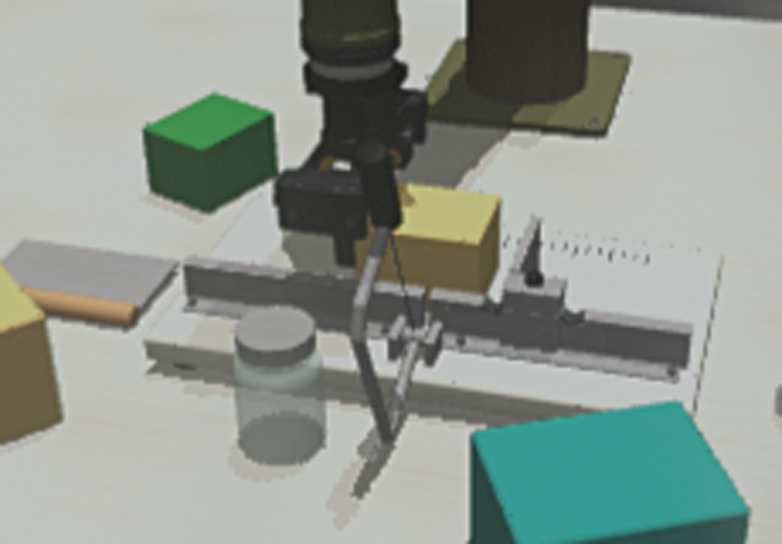

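Request:
{"method": "send_rows", "body": {"commands": [0.002, 0.02, -0.002, 0.001, 0, 0, 0.65, 0, 0.018, 0, 0, 0, 0, 0.65, 0, 0.016, 0, 0, 0, 0, 0.65, 0, 0.016, 0, 0, 0, 0, 0.65]}}

```text
clock: 11.1
tool_pos: [0.4627, -0.0292, 0.0534]
eef_rot: [-0.502, -0.497, 0.504, -0.497]
contact_force: [0.4, -4.2, 1.4]
opening: 0.353
```

```bash
python3 st.py
```

```text
t 11.1 p [ 0.4627 -0.0292  0.0534] cut x,y -0.0131 -0.0571 F [ 0.4  -4.19  1.41] open 0.353
turn left (frac) [ 0.0012 -0.0019 -0.0002] q [ 0.04  0.84 -0.12  2.17  0.61  0.16 -0.66]
```

~8 mm left; now small steps, watching the force.

Request:
{"method": "send_rows", "body": {"commands": [0, 0.014, 0, 0.001, 0, 0, 0.65, 0, 0.012, 0, 0, 0, 0, 0.65]}}

```text
clock: 11.3
tool_pos: [0.4624, -0.0236, 0.0534]
eef_rot: [-0.502, -0.497, 0.505, -0.496]
contact_force: [0.7, -13.0, 2.4]
opening: 0.346
```

```bash
python3 st.py
```

```text
t 11.3 p [ 0.4624 -0.0236  0.0534] cut x,y -0.0135 -0.0515 F [  0.71 -12.99   2.38] open 0.346
turn left (frac) [ 0.0017 -0.0025  0.0009] q [ 0.02  0.84 -0.12  2.18  0.61  0.16 -0.67]
```

Contact: 13 N at the wrist, less about 4 N of sliding friction, leaves about 9 N on the stop, below its 12 N release. Back off straight.

Request:
{"method": "send_rows", "body": {"commands": [0, 0, 0, 0, 0, 0, 0.65, 0, -0.04, 0, 0, 0, 0, 0.65, 0, -0.1, 0, 0, 0, 0, 0.65, 0, -0.16, 0, 0, 0, 0, 0.65, 0, 0, 0.15, 0, 0, 0, 0.65, 0, 0, 0.18, 0, 0, 0, 0.65, 0, -0.16, 0.18, 0, 0, 0, 0.65, 0, -0.16, 0, 0, 0, 0, 0.65, 0, -0.16, 0, 0, 0, 0, 0.65, 0, 0, 0, 0, 0, 0, 0.65]}}

```text
clock: 12.3
tool_pos: [0.4648, -0.2098, 0.1774]
eef_rot: [0.503, 0.503, -0.495, 0.499]
contact_force: [-0.9, -0.0, 0.4]
opening: 0.351
```

```bash
python3 st.py;python3 - <<'E'
from plant import cams
import cv2
a=cams.snapshot("scene")["image"]
cv2.imwrite("pics/s5.png",cv2.resize(a[150:280,230:430],None,fx=4,fy=4,interpolation=cv2.INTER_CUBIC))
a=cams.snapshot("top")["image"];cv2.imwrite("pics/t5full.png",a)
cv2.imwrite("pics/t5.png",cv2.resize(a[170:280,225:400],None,fx=4.5,fy=4.5,interpolation=cv2.INTER_CUBIC))
E
```

```text
t 12.3 p [ 0.4648 -0.2098  0.1774] cut x,y -0.0085 -0.2376 F [-0.91 -0.04  0.41] open 0.351
turn left (frac) [-0.0076  0.0026 -0.0117] q [ 0.65  0.67 -0.5   1.96  0.51  0.63 -0.17]
```

View pics/s5.png

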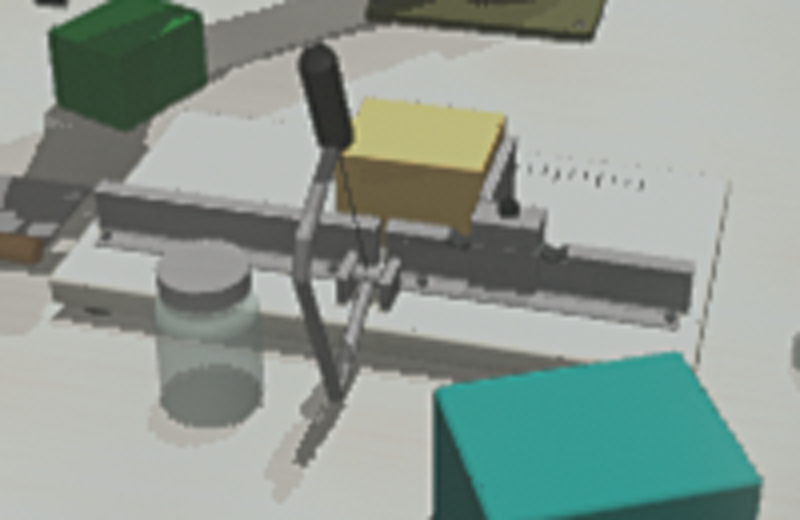

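View pics/t5.png

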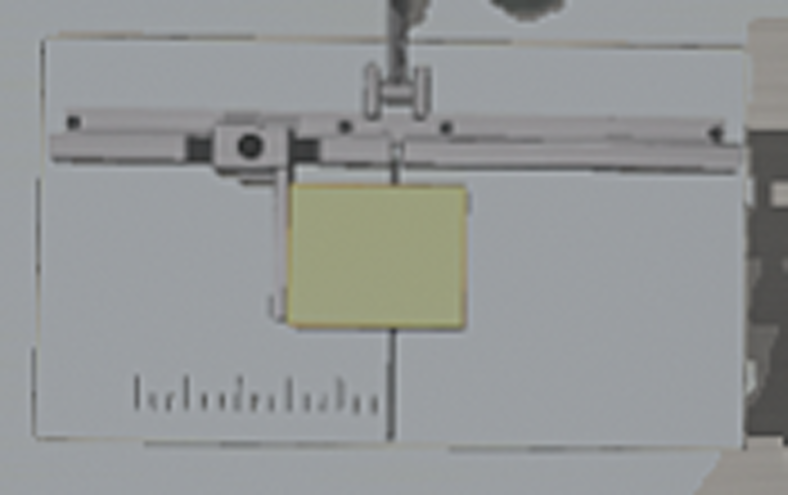

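The knob is still at (251,147) and the cheese looks to be against the plate. I'll measure the end gap and the angle more finely.

```bash
python3 - <<'E'
from plant import cams
from h import *
d=cams.snapshot("top");yaw=np.radians(-.75)
def cut(p):
    q=p[:2]-[.4765,.0277];return np.array([q[0]*np.cos(yaw)+q[1]*np.sin(yaw),-q[0]*np.sin(yaw)+q[1]*np.cos(yaw)])*1000
for f in("pics/top0.png","pics/t5full.png"):
    I=cv2.imread(f).astype(float);Y=(I[...,1]+I[...,2])/2-I[...,0]
    B=(Y>30).astype(np.uint8)
    n,l,st,c=cv2.connectedComponentsWithStats(B)
    for i in range(1,n):
        x,y,w,h,a=st[i]
        if a>800 and 180<y<260 and 280<x<400 :
            print(f,st[i])
            def edge(lines,vert):
                out=[]
                return out
            def sub(p,side):
                hi=np.median(p);t=hi/2
                k=np.where(p>t)[0]
                if side==0:i0=k[0];return i0-1+(t-p[i0-1])/(p[i0]-p[i0-1])
                i0=k[-1];return i0+(p[i0]-t)/(p[i0]-p[i0+1])
            for s,nm in((0,"+y end"),(1,"-y end")):
                P=[]
                for r_ in range(y+4,y+h-4):
                    p=Y[r_,x-4:x+w+4].copy();P.append(cut(ray(d,[x-4+sub(p,s),r_],.104)))
                P=np.array(P);k=np.polyfit(P[:,0],P[:,1],1);print(nm,"y'",P[:,1].mean().round(2),"angle",np.degrees(np.arctan(-k[0])).round(2),"x' ",P[:,0].min().round(1),P[:,0].max().round(1))
I=cv2.imread("pics/t5full.png");print(d["image"].shape)
cv2.imwrite("pics/z5.png",cv2.resize(I[195:250,265:335],None,fx=11,fy=11,interpolation=cv2.INTER_NEAREST))
for y,z in((60,.034),(60,.089),(68,.089)):
    for x in(-45,0,30):
        p=np.array([.4765,.0277])+(x*np.array([np.cos(yaw),np.sin(yaw)])+y*np.array([-np.sin(yaw),np.cos(yaw)]))/1000
        q=proj(d,[*p,z])[0];print(y,x,z,q.round(1),"crop",((q-[265,195]+.5)*11).round(0))
E
```

```text
pics/t5full.png [ 289  211   39   32 1082]
+y end y' 60.0 angle 0.14 x'  -39.1 18.3
-y end y' -40.13 angle -0.02 x'  -37.7 19.8
(400, 640, 3)
60 -45 0.034 [289. 240.] crop [270. 500.]
60 0 0.034 [289.3 222.9] crop [273. 313.]
60 30 0.034 [289.5 211.6] crop [275. 188.]
60 -45 0.089 [288.1 240.3] crop [260. 503.]
60 0 0.089 [288.4 222.4] crop [263. 307.]
60 30 0.089 [288.6 210.6] crop [265. 177.]
68 -45 0.089 [285.  240.2] crop [225. 503.]
68 0 0.089 [285.3 222.4] crop [228. 307.]
68 30 0.089 [285.5 210.6] crop [231. 177.]
```

View pics/z5.png

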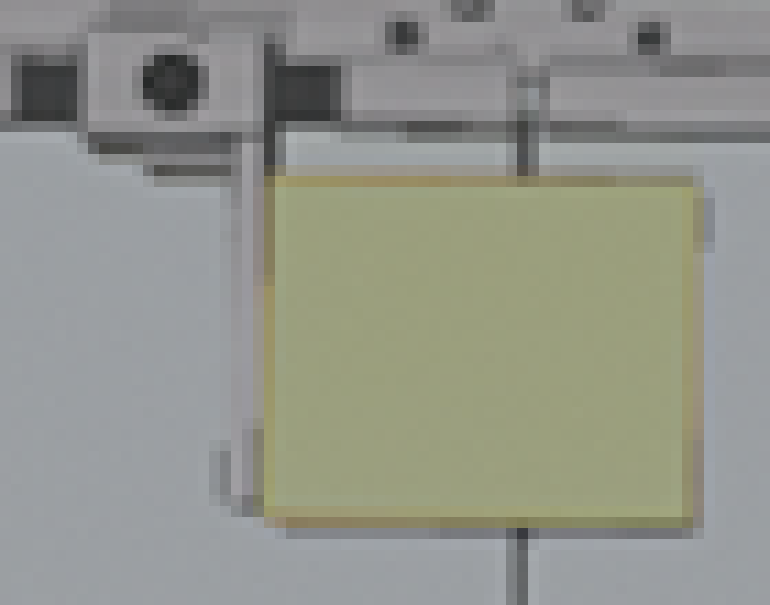

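The image puts the cheese end at 60.0 mm and square to about 0.1°. The finger position, however, suggests about 57.5 mm, which would leave a 2.5 mm gap. There's plenty of time, so I'll go back for a gentle second touch to settle it.

Request:
{"method": "send_rows", "body": {"commands": [-0.015, 0.16, 0, -0.007, 0.003, -0.011, 0.65, 0, 0.16, 0, 0, 0, 0, 0.65, 0, 0.1, 0, 0, 0, 0, 0.65, 0, 0.02, -0.12, 0, 0, 0, 0.65, 0, 0, -0.16, 0, 0, 0, 0.65, 0, 0, -0.12, 0, 0, 0, 0.65, 0, 0, 0, 0, 0, 0, 0.65]}}

```text
clock: 13.15
tool_pos: [0.4618, -0.0724, 0.0747]
eef_rot: [0.5, 0.509, -0.489, 0.501]
contact_force: [-0.6, 0.1, -0.5]
opening: 0.354
```

```bash
python3 st.py
```

```text
t 13.15 p [ 0.4618 -0.0724  0.0747] cut x,y -0.0134 -0.1002 F [-0.58  0.08 -0.46] open 0.354
turn left (frac) [-0.0115  0.0019 -0.0217] q [ 0.22  0.8  -0.25  2.16  0.68  0.25 -0.6 ]
```

Request:
{"method": "send_rows", "body": {"commands": [0.01, 0, -0.08, -0.0115, 0.002, -0.021, 0.65, 0, 0, -0.02, 0, 0, -0.004, 0.65, 0, 0.04, 0, 0, 0, 0, 0.65, 0, 0.04, 0, 0, 0, 0, 0.65, 0, 0, 0, 0, 0, 0, 0.65]}}

```text
clock: 13.65
tool_pos: [0.4652, -0.0456, 0.0529]
eef_rot: [0.504, 0.498, -0.501, 0.497]
contact_force: [0.2, -0.7, -0.0]
opening: 0.35
```

```bash
python3 st.py
```

```text
t 13.65 p [ 0.4652 -0.0456  0.0529] cut x,y -0.0104 -0.0734 F [ 0.16 -0.73 -0.  ] open 0.35
turn left (frac) [-0.0029  0.0015 -0.0013] q [ 0.1   0.84 -0.15  2.17  0.68  0.17 -0.69]
```

Request:
{"method": "send_rows", "body": {"commands": [0, 0.03, 0, -0.003, 0.001, -0.001, 0.65, 0, 0.024, 0, 0, 0, 0, 0.65, 0, 0.016, 0, 0, 0, 0, 0.65]}}

```text
clock: 13.95
tool_pos: [0.4658, -0.0272, 0.0547]
eef_rot: [0.504, 0.496, -0.503, 0.497]
contact_force: [0.8, 0.4, -0.3]
opening: 0.349
```

```bash
python3 st.py
```

```text
t 13.95 p [ 0.4658 -0.0272  0.0547] cut x,y -0.0099 -0.055 F [ 0.76  0.37 -0.25] open 0.349
turn left (frac) [0.0002 0.0022 0.0005] q [ 0.04  0.84 -0.14  2.17  0.67  0.17 -0.72]
```

Request:
{"method": "send_rows", "body": {"commands": [0, 0.01, 0, 0, 0.001, 0, 0.65]}}

```text
clock: 14.05
tool_pos: [0.4659, -0.0242, 0.0548]
eef_rot: [0.504, 0.496, -0.503, 0.497]
contact_force: [0.2, 0.4, -0.3]
opening: 0.351
```

Request:
{"method": "send_rows", "body": {"commands": [0, 0.006, 0, 0, 0, 0, 0.65]}}

```text
clock: 14.15
tool_pos: [0.4658, -0.0239, 0.0549]
eef_rot: [-0.503, -0.495, 0.504, -0.497]
contact_force: [1.1, -6.9, 0.1]
opening: 0.352
```

```bash
python3 st.py
```

```text
t 14.15 p [ 0.4658 -0.0239  0.0549] cut x,y -0.01 -0.0517 F [ 1.12 -6.93  0.13] open 0.352
turn left (frac) [0.0016 0.001  0.001 ] q [ 0.04  0.84 -0.14  2.17  0.66  0.17 -0.73]
```

Request:
{"method": "send_rows", "body": {"commands": [0, 0.01, 0, 0, 0, 0, 0.65]}}

```text
clock: 14.25
tool_pos: [0.4656, -0.024, 0.0549]
eef_rot: [-0.503, -0.494, 0.506, -0.497]
contact_force: [0.9, -7.9, -0.2]
opening: 0.348
```

Request:
{"method": "send_rows", "body": {"commands": [0, 0.01, 0, 0, 0, 0, 0.65]}}

```text
clock: 14.35
tool_pos: [0.4654, -0.0242, 0.0549]
eef_rot: [-0.502, -0.493, 0.508, -0.498]
contact_force: [0.3, -5.8, 0.3]
opening: 0.353
```

Nothing moves at 6–8 N, about twice the sliding friction, so the cheese is against the stop. Retreat and final look.

Request:
{"method": "send_rows", "body": {"commands": [0, 0, 0, 0, 0, 0, 0.65, 0, -0.04, 0, 0, 0, 0, 0.65, 0, -0.1, 0, 0, 0, 0, 0.65, 0, -0.16, 0, 0, 0, 0, 0.65, 0, 0, 0.15, 0, 0, 0, 0.65, 0, 0, 0.18, 0, 0, 0, 0.65, 0, -0.16, 0.18, 0, 0, 0, 0.65, 0, -0.16, 0, 0, 0, 0, 0.65, 0, -0.16, 0, 0, 0, 0, 0.65, 0, 0, 0, 0, 0, 0, 0.65, 0, 0, 0, 0, 0, 0, 0.65]}}

```text
clock: 15.45
tool_pos: [0.4631, -0.2227, 0.1785]
eef_rot: [-0.503, -0.493, 0.507, -0.497]
contact_force: [0.2, -0.6, -0.7]
opening: 0.351
```

```bash
python3 st.py;python3 - <<'E'
from plant import cams
import cv2,numpy as np
s=cams.snapshot("scene")["image"];a=cams.snapshot("top")["image"]
cv2.imwrite("pics/f.png",np.vstack([cv2.resize(a[80:280,150:480],(660,400)),cv2.resize(s[150:250,230:430],(400,200)).copy() if 0 else np.zeros((1,660,3),np.uint8)]))
cv2.imwrite("pics/zf.png",cv2.resize(a[195:250,265:335],None,fx=11,fy=11,interpolation=cv2.INTER_NEAREST))
E
```

```text
t 15.45 p [ 0.4631 -0.2227  0.1785] cut x,y -0.0101 -0.2506 F [ 0.18 -0.58 -0.71] open 0.351
turn left (frac) [ 0.0055 -0.      0.0042] q [ 0.66  0.67 -0.51  1.95  0.54  0.65 -0.21]
```

View pics/f.png

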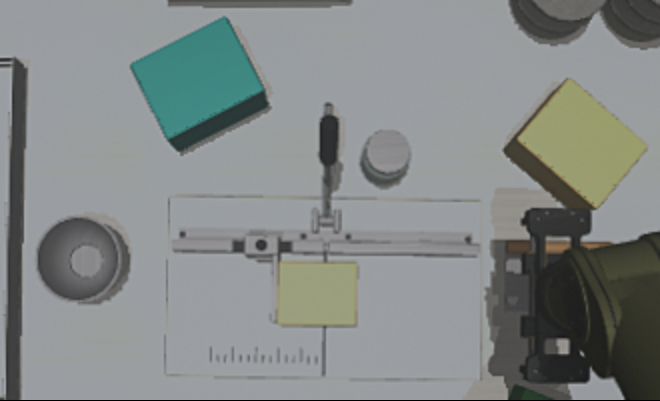

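View pics/zf.png

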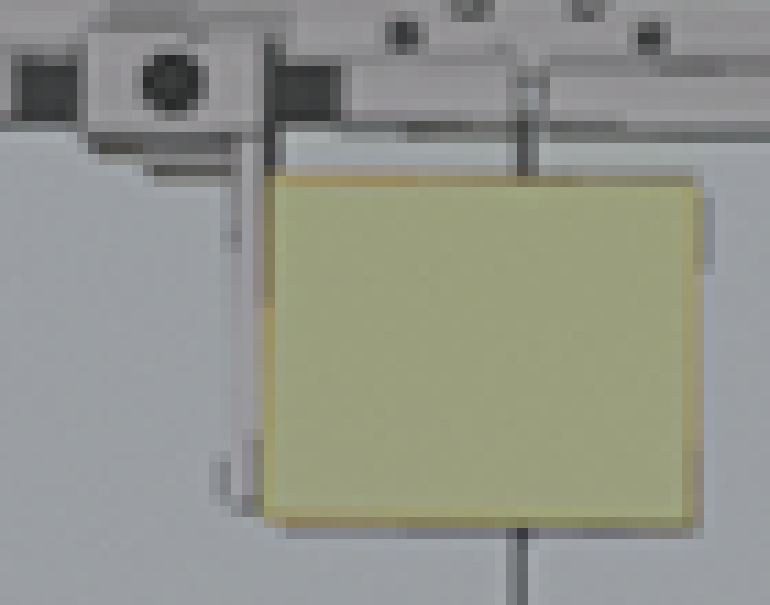

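The stop is still over the middle notch with a notch visible on each side, and the cheese is flush and square. The bowl, jar and bow are unmoved, and the arm is clear at z = 0.18, above the scraper.

```bash
python3 -c "
from plant import job;print(job.finish_job())"
```

```text
the job is handed in; nothing more can be done
None
```

The portion cutter is set for medium pieces: the end stop is in the middle notch and the cheese sits square against it. I handed the job in with about 15.5 s on the clock.

- **Stop:** I pushed it with closed fingers through the first notch. The push then dropped to nothing, and it held at 11.7 N about 30 mm further on. In the last picture the knob is over the middle notch, with a notch visible on either side.
- **Cheese:** I pushed it along the lane with two fingers, to 13 N at contact including about 4 N of sliding friction. The top picture after that push put its end at about 60 mm from the wire, square to about 0.1–0.2°.
- **Disagreement:** The finger position suggested about 57.5 mm, so I went back for a second touch. The cheese did not move at 6–8 N, so I took it as touching. The last close-up shows no visible gap.
- **Left alone:** The bowl, jar and bow look unmoved in the last picture. The arm partly hid the scraper there, but I passed above it and felt no contact.

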